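Draw the warming lamp over the pizza

ROBOT

A 6-joint arm with a two-finger parallel gripper is mounted at the origin on a cart in front of the work surface, level with it; the furniture and walls round the work are solid. World frame = base frame: x ahead of the robot, y to its left, z up, the work surface at z = 0. Lengths are in m, angles in rad, forces in N, time in s.
With the tool pointing down it reaches from about 0.375 to 0.9 m from the base axis. Payload 3.1 kg.
Tool frame: the origin (TCP) lies between the finger pads; the fingertips stand 8 mm ahead of it and the grasp point (between the pads) lies 11 mm behind it; z points along the fingers, y is the direction in which the jaws open and shut (so a half turn about z gives the same grasp; the last joint's range is limited). The gripper opens to 85 mm and grips with 20 to 120 N. Pads are 22 mm wide; open, the fingers measure 114 mm over their backs; the gripper's body (76 mm by 85 mm) begins 54 mm behind the grasp point. The pads swing forward as they close: fully open they stand 13 mm farther back than shut.
Start: joints at [-1.522, 0.527, 1.433, -0, 1.181, -0.178], TCP at [0.141, -0.609, 0.201] pointing down, gripper open.
Joint ranges: [-3.08, 3.08], [-0.75, 2.2], [0.22, 2.44], [-1.43, 4.57], [0, 2.65], [-2.85, 2.85]. Speed limits (rad/s): [2.79, 2.79, 3.14, 3.14, 3.14, 3.14].

INTERFACE

Orientations are given as [roll, pitch, yaw] about the fixed x, y, z axes, in that order (R = Rz(yaw) Ry(pitch) Rx(roll)).
In Python, from plant import env, snapshot gives the robot as it stands.
- The arm moves only by the shell command python3 -m jog 'ROWS' [OPENING]. ROWS is JSON, a list of rows, each an object with "slide": the shift along the tool's x, y, z in m, a list of three; "turn": the turn about the tool's z in rad. In form: [{"slide": [tx, ty, tz], "turn": turn}, ...]. A call has 1 to 12 rows; each row shifts and turns the commanded pose from where the row before left it, along the tool's axes as they then stand; what a row does not reach is not made up. A row lasts 1/10 s, in which the tool goes at most 50 mm and 8.59 degrees, less where a joint would pass 70% of its speed; a pose out of reach is approached as far as the arm can. A call is refused whole if a number of a shift passes 0.05 or a number of a turn 0.15, either way. A call with a gripper value outside its range is refused whole. OPENING is the closure, from 0 (fully open) to 1 (shut), set as the call begins (- or left out, the last holds). The fingers move at their own pace and stop on an object; the grip force is fixed at half the most. Time passes only in rows, so rows that do not move let the fingers close. It gives the time, the measured TCP pose, the force and the opening at its end, in the units of the state.
- env.read_state(): the state, without advancing time (a new reading comes with each control period).
- snapshot(name): name is "side" or "top" or "wrist"; returns a dict with "image" (400x640x3 uint8, blue, green, red), "range_z" (400x640 float32, m along the optical axis (not along the pixel's ray), 0 where there is no reading), "fov_y" (degrees; the focal length in pixels is half the picture's height over the tangent of half this angle, whatever the lens; pixels are square), "cx", "cy" (the principal point, pixels), "R" (3x3) and "t" (3): a world point X has camera coordinates R X + t. Camera axes: x right, y down, z forward; pixel columns grow to the right and rows downward; lengths in m; the calibration is good to about 2 mm. A picture is of the moment at which its call begins.
- env.job_done(): hands the job in, once; it reports no verdict.
The state is a dict: "time": time; "joint_pos": joint angles; "qvel": joint speeds; "effort": joint torques, N m; "tool_pos": TCP position; "orientation": TCP orientation; "contact_force": force on the tool from outside, world axes, zero at the start; "ft_torque": the same for the moment, N m; "width": finger opening in m.
Only numpy, scipy, OpenCV 4.12 (cv2) and the standard library are available. Lean on these libraries where they do the work, as an engineer would, in place of code of your own. Each camera call takes 0.05 s, during which the arm holds its last target.

TASK

A pizza has just been set down for collection. Slide the warming lamp (there is a black tab on top to hold it by) from its parked place by the post, along the steel rod and round the bend, until it clicks fully home in the brass spring clip at the rod's far end, over the pizza. Let it follow the bend gently, without forcing it against the rod, clip or stop; leave it hanging freely there, and do not shift the pizza, the bell or the can.

Things in the scene. Friction and masses are not known exactly. Their poses are not given: they have to be found in the camera images.
- stand: lamp stand: dark round foot (132 dia), 18 dia post; at the top a steel rod (14 dia, axis level, 220 above the worktop) leaves the post. Origin: worktop level, post axis. x: along the rod's first straight run (120 long, ends at the coupling), z up. Beyond: a left bend (towards +y, 60 deg, radius 150 at the axis), a straight tail, the clip and a rubber stop. All fixed to the worktop.
- coupling (a point): point on the rod's axis, 120 from the post, where the bent section is screwed on and the bend begins. The bent section sits askew: about this point it is turned up to 6 deg (0.1 rad) to either side of true, which puts the far end up to 18 off sideways; its angle is not measured, so it must be felt or seen. It does not give.
- lamp: copper lamp (92 dia, hangs to 106 below) under a brass slider (30 dia, 28 long), 0.24 to 0.38 kg, threaded on the rod, bore 17 on the 14 rod. Origin: bore centre; x along the bore (to the far end), z up. Black grip tab on top: 10 thick across the bore, 24 along it, from 15 to 54 above the origin. Home: 34.5 past the bend's end (chord from coupling 181), rubber stop 1 further on.
- tab (a point): centre of the lamp's black grip tab, 40 above the bore axis; the tab is 10 thick (across the bore) and 24 wide (along it), its top 14 above this point
- leaf0 (a joint): brass spring leaf on the left of the clip at the rod's end: its angle, 0 = closed. The slider spreads both leaves (to about 0.1) as it runs in from 3 before to 34 past the bend's end, with 3 to 8 N along the rod in all; when it is home they snap shut behind it.
- leaf1 (a joint): the same for the leaf on the right (left and right as seen moving along the rod away from the post). Rod, clip and stop bear at most 18 N of contact force from the lamp; a push at the tab, 40 above the rod, loads them about twofold through its leverage, so keep sideways and lengthwise pushes under about 8 N.
- pizza_pan: pizza in its pan, 351 dia, 20 high, loose, under the far half of the rod; origin: centre of its underside
- call_bell: steel call bell with dark base, 82 dia, 67 high, loose; origin: centre of its underside
- can: drink can, 66 dia, 115 high, loose; origin: centre of its underside
Things that resemble listed ones, but are neither listed nor needed, are in the scene too. Leave any purple look-alike of the lamp alone.

How it is judged:
By the outcome, as a careful person would: the job done as asked, in the order asked, and still so for the second after the job is handed in, with the robot touching nothing.
It also fails if it takes over 58 s, if anything falls off the work surface, if the arm or the gripper's body presses on something with over 40 N, if the wrist force passes 120 N, or if a joint passes its speed limit or range.

## Working session

There is one attempt and no reset: what is moved stays moved. The work goes in short steps, Python scripts to look and compute and a shell command to move; the robot and the scene stay as the last step left them, time stands still between calls to the robot, and variables do not carry over. Pictures are saved under pics/ and viewed, and the job is handed in when it is done.

```bash
ls; mkdir -p pics
cat > h.py <<'E'
import numpy as np, cv2
from plant import env, snapshot
def snap(n,f):
    s=snapshot(n); cv2.imwrite(f'pics/{f}.png',s['image']); np.savez(f'pics/{f}.npz',**{k:np.array(v) for k,v in s.items()}); return s
def ld(f): return dict(np.load(f'pics/{f}.npz'))
def foc(s): return s['image'].shape[0]/2/np.tan(np.radians(float(s['fov_y']))/2)
def p2w(s,u,v,d=None,z=None):
    f=foc(s); r=np.array([(u-s['cx'])/f,(v-s['cy'])/f,1.]); R=s['R'];t=s['t']
    o=-R.T@t; w=R.T@r
    if z is not None: return o+w*(z-o[2])/w[2]
    if d is None: d=s['range_z'][int(round(v)),int(round(u))]
    return R.T@(r*d-t)
def w2p(s,X):
    c=s['R']@np.array(X)+s['t']; f=foc(s); return c[0]/c[2]*f+s['cx'],c[1]/c[2]*f+s['cy'],c[2]
E
python3 - <<'E'
from h import *
print(env.read_state())
for n in ['side','top','wrist']:
    s=snap(n,n+'0'); print(n,s['fov_y'],-s['R'].T@s['t'],s['R'][2])
E
```

```text
pics
{'time': 0.0, 'joint_pos': array([-1.52252973e+00,  5.28481384e-01,  1.43391197e+00, -1.36244785e-05,
        1.18139033e+00, -1.78474012e-01]), 'qvel': array([-0.00158352,  0.00035681, -0.00031106, -0.00054596,  0.00056637,
       -0.00149223]), 'effort': array([ 1.03628890e-04, -4.42345154e+01, -1.78024077e+01, -2.26874954e-04,
        8.42226378e-03,  2.71257790e-07]), 'tool_pos': array([ 0.14050362, -0.60819518,  0.19952127]), 'orientation': array([-3.13943420e+00, -3.76574877e-04,  2.26745393e-01]), 'contact_force': array([-0.55529015,  0.71686131, -0.52094715]), 'ft_torque': array([-0.04293782, -0.05866158,  0.01949926]), 'width': 0.0854872582392089}
side 45.868545211679944 [0.61585464 0.77947644 1.01390817] [ 0.00779973 -0.73835971 -0.67436199]
top 43.51234739069246 [-0.01042357 -0.27912475  1.54604972] [ 0.41841979  0.07786411 -0.90490997]
wrist 61.99503791654048 [ 0.21599444 -0.59149538  0.37291077] [-0.29660308 -0.06707366 -0.9526425 ]
```

View pics/side0.png

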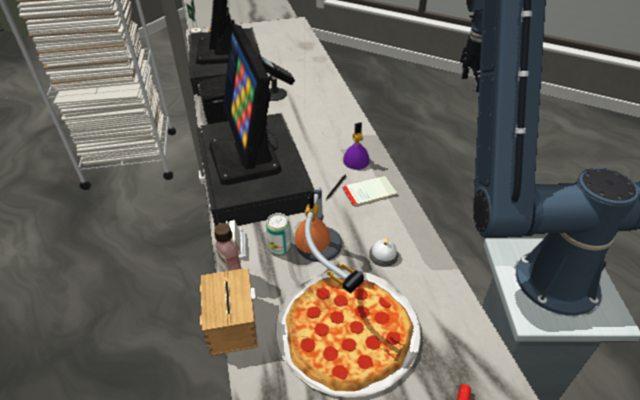

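View pics/top0.png

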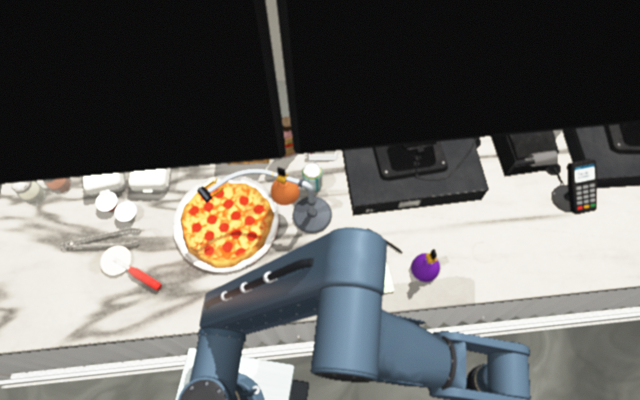

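View pics/wrist0.png

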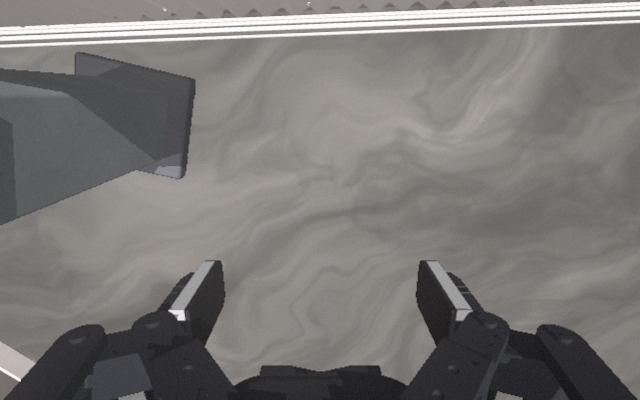

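Candidates for the lamp: the copper one on the rod, side (314,232) / top (285,188), and the purple one standing free, side (357,155) / top (425,266). By the description it is the copper one. I'll check it in close crops.

Run:
```python
from h import *
a=ld('side0');b=ld('top0')
c1=cv2.resize(a['image'][180:310,260:420],None,fx=4.5,fy=4.5,interpolation=cv2.INTER_CUBIC)
c2=cv2.resize(b['image'][150:280,170:350],None,fx=4.4,fy=4.4,interpolation=cv2.INTER_CUBIC)
cv2.imwrite('pics/c1.png',c1);cv2.imwrite('pics/c2.png',c2)
for u,v in [(100,80),(400,80),(275,100),(250,145)]: print('top',u,v,p2w(b,u,v))
```

```text
top 100 80 [ 0.20598862 -0.06729236  1.23290114]
top 400 80 [ 0.26780901 -0.29987123  1.19939449]
top 275 100 [ 0.24213035 -0.1945249   1.1839227 ]
top 250 145 [ 0.23058449 -0.16548362  1.1190622 ]
```

View pics/c1.png

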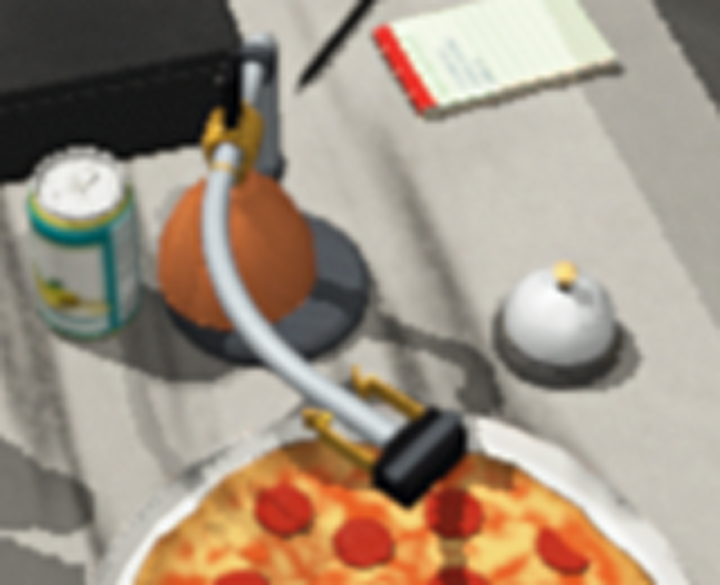

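View pics/c2.png

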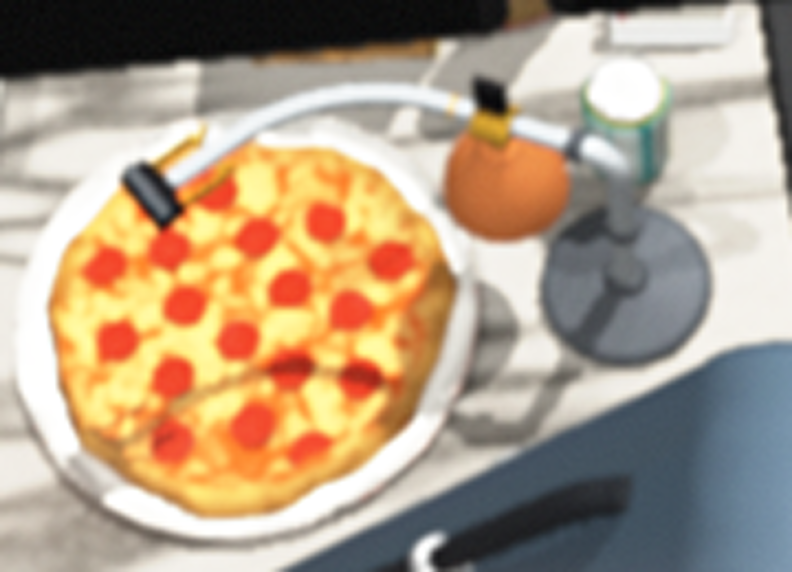

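The crops show the copper lamp threaded on the rod, with its black tab at top (281,171) and side (312,199). The stop is at top (205,194) and side (353,280). The purple one stands loose. Next I'll measure the rod from depth.

```bash
cat > cloud.py <<'E'
from h import *
def cloud(s):
    d=s['range_z'];f=foc(s);v,u=np.mgrid[:d.shape[0],:d.shape[1]]
    P=np.stack([(u-s['cx'])/f*d,(v-s['cy'])/f*d,d],-1)-s['t']
    W=P@s['R']; W[d==0]=np.nan; return W
E
python3 - <<'E'
from cloud import *
a=ld('side0');b=ld('top0')
for n,s,(u0,u1,v0,v1) in [('side',a,(260,420,180,300)),('top',b,(190,330,150,235))]:
    W=cloud(s); z=W[...,2]
    m=np.zeros(z.shape,bool);m[v0:v1,u0:u1]=1
    k=m&(z>.205)&(z<.25)&(W[...,0]<0.9)
    P=W[k];I=s['image'][k]
    v,u=np.nonzero(k)
    print(n,k.sum())
    o=np.argsort(P[:,1])
    for i in o[::max(1,len(o)//45)]: print((u[i],v[i]),P[i].round(4),I[i])
    k=m&(z>.25)&(z<.32); print('tab?',W[k].round(3)[:20], np.argwhere(k)[:20].tolist())
# foot
W=cloud(b)
for n,s in(('top',b),('side',a)):
    print(n)
    for (u,v) in ([(312,212)] if n=='top' else [(322,240)]): print(p2w(s,u,v))
E
```

```text
side 1219
(np.int64(321), np.int64(189)) [ 0.6221 -0.1294  0.214 ] [149 154 155]
(np.int64(315), np.int64(190)) [ 0.6369 -0.1042  0.2328] [112 108 103]
(np.int64(318), np.int64(194)) [ 0.6294 -0.0959  0.2268] [70 68 65]
(np.int64(314), np.int64(198)) [ 0.6392 -0.0844  0.2238] [148 145 140]
(np.int64(314), np.int64(204)) [ 0.6386 -0.0517  0.2341] [ 30  85 115]
(np.int64(313), np.int64(206)) [ 0.6408 -0.0422  0.2365] [23 60 82]
(np.int64(313), np.int64(213)) [ 0.641  -0.0352  0.2199] [ 81  98 109]
(np.int64(312), np.int64(207)) [ 0.643  -0.0334  0.2416] [16 29 37]
(np.int64(316), np.int64(214)) [ 0.6337 -0.0317  0.22  ] [ 35  84 111]
(np.int64(307), np.int64(215)) [ 0.6551 -0.0251  0.2232] [124 144 153]
(np.int64(307), np.int64(218)) [ 0.6546 -0.0094  0.2287] [190 195 194]
(np.int64(310), np.int64(224)) [0.6474 0.0042 0.2224] [129 130 134]
(np.int64(305), np.int64(228)) [0.6586 0.0194 0.2248] [179 181 186]
(np.int64(307), np.int64(232)) [0.6535 0.0334 0.2261] [218 215 208]
(np.int64(306), np.int64(237)) [0.6555 0.0472 0.2242] [176 175 175]
(np.int64(312), np.int64(241)) [0.6416 0.0606 
[... 6027 characters left out ...]
0.042  0.269]
 [ 0.647 -0.045  0.272]
 [ 0.642 -0.035  0.272]
 [ 0.641 -0.038  0.275]
 [ 0.643 -0.04   0.271]
 [ 0.643 -0.043  0.272]
 [ 0.645 -0.046  0.27 ]
 [ 0.643 -0.049  0.275]
 [ 0.641 -0.053  0.279]
 [ 0.645 -0.054  0.271]
 [ 0.639 -0.035  0.272]
 [ 0.64  -0.038  0.271]
 [ 0.641 -0.04   0.27 ]
 [ 0.64  -0.044  0.272]
 [ 0.64  -0.047  0.273]
 [ 0.641 -0.05   0.273]] [[167, 278], [168, 277], [168, 278], [168, 279], [168, 280], [168, 281], [169, 277], [169, 278], [169, 279], [169, 280], [169, 281], [169, 282], [169, 283], [169, 284], [170, 277], [170, 278], [170, 279], [170, 280], [170, 281], [170, 282]]
top
[ 0.62005705 -0.13472464  0.04455467]
side
[ 0.61950096 -0.0168997   0.14412755]
```

```bash
cat > model.py <<'E'
import numpy as np
R=.150
def axis(p,s):
    # p: px,py,th,d ; s path length from post; returns xy, heading
    px,py,th,d=p[:4]; s=np.atleast_1d(s).astype(float)
    C=np.array([px,py])+.12*np.array([np.cos(th),np.sin(th)])
    L=R*np.pi/3; out=np.zeros((len(s),2));h=np.zeros(len(s))
    a=s<=.12; out[a]=np.array([px,py])+s[a,None]*np.array([np.cos(th),np.sin(th)]);h[a]=th
    t=th+d
    b=~a; q=np.clip((s-.12)/R,0,np.pi/3); 
    loc=C+R*np.stack([np.sin(t+q)-np.sin(t),-np.cos(t+q)+np.cos(t)],-1)
    e=np.clip(s-.12-L,0,None)[:,None]; loc=loc+e*np.stack([np.cos(t+np.pi/3),np.sin(t+np.pi/3)],-1)*np.ones((len(s),1))
    out[b]=loc[b];h[b]=t+q[b]; return out,h
SB=.12+R*np.pi/3; SH=SB+.0345
E
python3 - <<'E'
from cloud import *; from model import *
from scipy.optimize import least_squares
from scipy.spatial import cKDTree
a=ld('side0');b=ld('top0')
S=np.linspace(.02,SB+.035,600)
sets=[]
for n,s,(u0,u1,v0,v1) in [('side',a,(295,350,186,278)),('top',b,(208,310,165,195))]:
    W=cloud(s);z=W[...,2];m=np.zeros(z.shape,bool);m[v0:v1,u0:u1]=1
    I=s['image'].astype(int); grey=(I.max(-1)-I.min(-1)<22)&(I.max(-1)>100)
    k=m&(z>.212)&(z<.236)&grey
    P=W[k]; P=P[(P[:,1]<.165)&(P[:,1]>-.115)&(P[:,0]<.67)]
    sets.append(P);print(n,len(P))
def res(p,which,full=False):
    xy,h=axis(p,S); T=cKDTree(np.c_[xy,np.full(len(S),p[4])]); r=[]
    for i in which: r.append(T.query(sets[i])[0]-.007)
    return np.concatenate(r)
for which in ([0],[1],[0,1]):
  # post anchored weakly along the rod
  for anchor in [(.6225,-.135)]:
    f=lambda p:np.r_[res(p,which),(p[:2]-anchor)*3,(p[4]-.22)*10]
    q=least_squares(f,[.6225,-.135,1.35,0,.22],loss='soft_l1',f_scale=.003,diff_step=1e-4,x_scale=[.01,.01,.05,.05,.01])
    print(which,q.x.round(4),np.degrees(q.x[2:4]).round(2),np.std(res(q.x,which)).round(4), axis(q.x,[.12,SH])[0].round(4).tolist())
# foot circle
for n,s,(u0,u1,v0,v1) in [('top',b,(290,336,190,236))]:
    W=cloud(s);z=W[...,2];m=np.zeros(z.shape,bool);m[v0:v1,u0:u1]=1
    k=m&(z>.005)&(z<.05); P=W[k]; 
    kk=m&(z>.07)&(z<.18); Q=W[kk]; print('post upper',np.median(Q,0),len(Q)); print('foot',P.min(0),P.max(0),np.median(P[:,2]),len(P))
E
```

```text
side 526
top 396
[0] [ 0.6301 -0.1284  1.3913  0.0117  0.2203] [79.72  0.67] 0.0017 [[0.6515, -0.0103], [0.5727, 0.1523]]
[1] [ 0.6256 -0.1284  1.375   0.0176  0.2212] [78.78  1.01] 0.0027 [[0.649, -0.0107], [0.5719, 0.1527]]
[0, 1] [ 0.6268 -0.1276  1.3723  0.0285  0.2207] [78.63  1.63] 0.0023 [[0.6504, -0.01], [0.572, 0.1528]]
post upper [ 0.6209426  -0.08769763  0.13796725] 198
foot [ 0.55090753 -0.21153562  0.00504013] [ 0.71673402 -0.05700367  0.04566059] 0.015523462152017765 1088
```

Run:
```python
from cloud import *
a=ld('side0')
W=cloud(a)
for y in np.arange(-.9,.4,.1):
    k=(abs(W[...,1]-y)<.05)&(W[...,2]>.15)&(W[...,0]>.3)&(W[...,0]<1.2)
    if k.sum()>5: print(y.round(2),'x',np.nanmin(W[k][:,0]).round(3),'z',np.nanmax(W[k][:,2]).round(3),k.sum())
k=(abs(W[...,0]-.4)<.25)&(abs(W[...,1]+.3)<.3)&(W[...,2]>.02); P=W[k]
for n,u,v in [('purple',357,155),('monitor',262,130),('bell',384,250),('can',278,220),('note',370,190)]: print(n,p2w(a,u,v).round(3))
# tab estimate from both
for n in('side0','top0'):
    s=ld(n);W=cloud(s);I=s['image'];k=(W[...,2]>.245)&(W[...,2]<.28)&(abs(W[...,0]-.645)<.03)&(abs(W[...,1]+.045)<.04)&(I.max(-1)<70)
    P=W[k];print(n,len(P),P.mean(0).round(4),P.min(0).round(4),P.max(0).round(4)); t=P[P[:,2]>.268];print(t.mean(0),len(t))
```

```text
-0.9 x 0.824 z 0.174 50
-0.6 x 0.848 z 0.457 287
-0.5 x 0.493 z 0.458 894
-0.4 x 0.777 z 0.458 1172
-0.3 x 0.75 z 0.457 2173
-0.2 x 0.802 z 0.289 81
-0.1 x 0.609 z 0.274 204
-0.0 x 0.607 z 0.275 1069
0.1 x 0.543 z 0.233 406
0.2 x 0.533 z 0.237 428
purple [ 0.503 -0.489  0.049]
monitor [ 0.784 -0.302  0.277]
bell [ 0.452 -0.072  0.044]
can [ 0.738 -0.116  0.115]
note [ 0.467 -0.354  0.011]
side0 66 [ 0.6451 -0.0402  0.2643] [ 0.6404 -0.0588  0.2458] [ 0.652  -0.031   0.2746]
[ 0.64549253 -0.04435092  0.27153525] 30
top0 39 [ 0.6396 -0.0456  0.2642] [ 0.6359 -0.0548  0.2458] [ 0.6458 -0.0368  0.2793]
[ 0.64102842 -0.0445864   0.27292718] 16
```

```bash
python3 -m jog '[{"slide":[0,0,-0.045],"turn":0},{"slide":[0,0,-0.045],"turn":0},{"slide":[0,0,-0.045],"turn":0},{"slide":[0,0,-0.045],"turn":0},{"slide":[0.033,-0.024,0],"turn":0},{"slide":[0.033,-0.024,0],"turn":0},{"slide":[0.033,-0.024,0],"turn":0},{"slide":[0.033,-0.024,0],"turn":0},{"slide":[0.033,-0.024,0],"turn":0},{"slide":[0.033,-0.024,0],"turn":0},{"slide":[0.033,-0.024,0],"turn":0},{"slide":[0.033,-0.024,0],"turn":0}]'
python3 -m jog '[{"slide":[0.033,-0.024,0],"turn":0},{"slide":[0.033,-0.024,0],"turn":0},{"slide":[0.033,-0.024,0],"turn":0},{"slide":[0.033,-0.024,0],"turn":0},{"slide":[0.033,-0.024,0],"turn":0},{"slide":[0.033,-0.024,0],"turn":0},{"slide":[0.033,-0.024,0],"turn":0},{"slide":[0,0,0],"turn":0.14},{"slide":[0,0,0],"turn":0.14},{"slide":[0,0,0],"turn":0.14},{"slide":[0,0,0],"turn":0},{"slide":[0,0,0],"turn":0}]'
python3 -c "
from h import *
s=snap('wrist','w1');print(env.read_state()['contact_force'])"
```

```text
time: 1.35
tool_pos: [0.3553, -0.3609, 0.3803]
orientation: [-3.141, 0.0, 0.227]
contact_force: [0.0, -0.8, 1.3]
width: 0.0855
time: 2.55
tool_pos: [0.5418, -0.1468, 0.3803]
orientation: [-3.141, 0.001, -0.19]
contact_force: [-0.9, -0.0, -0.2]
width: 0.0853
[ 0.64597786  0.02980367 -0.11364895]
```

View pics/w1.png

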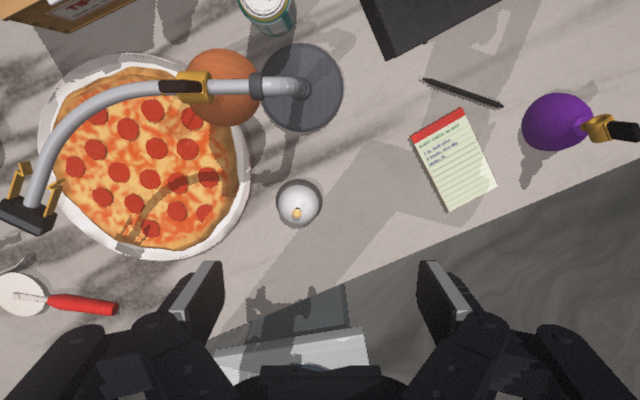

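The wrist view shows the lamp's tab at (181,87) on the slider at (190,87), the rod and its bend clearly, and the clip and stop at (30,205). I'll refit the rod with this closer view.

```bash
cat > fit.py <<'E'
import sys
from cloud import *; from model import *
from scipy.optimize import least_squares
from scipy.spatial import cKDTree
def rodpts(s):
    W=cloud(s);z=W[...,2];I=s['image'].astype(int)
    k=(I.max(-1)-I.min(-1)<22)&(I.max(-1)>100)&(z>.212)&(z<.236)&(W[...,1]>-.10)&(W[...,0]>.53)&(W[...,0]<.67)&(W[...,1]<.16)
    # drop points far from the expected axis
    xy,_=axis([.6268,-.1276,1.3723,.0285],np.linspace(.02,SB+.03,400))
    P=W[k];return P[cKDTree(xy).query(P[:,:2])[0]<.012]
S=np.linspace(.0,SB+.035,700)
def fit(sets,anchor=(.6225,-.132),wa=1.):
    P=np.concatenate(sets)
    def res(p):
        xy,h=axis(p,S); return cKDTree(np.c_[xy,np.full(len(S),p[4])]).query(P)[0]-.007
    f=lambda p:np.r_[res(p),(p[:2]-anchor)*wa,(p[4]-.22)*10]
    q=least_squares(f,[.6268,-.1276,1.3723,.0285,.22],loss='soft_l1',f_scale=.003,diff_step=1e-4,x_scale=[.01,.01,.05,.05,.01])
    return q.x,np.std(res(q.x)),len(P)
if __name__=='__main__':
    n=sys.argv[1:]
    ss=[rodpts(ld(i)) for i in n]
    for t in [[x] for x in ss]+[ss]:
        q,e,N=fit(t); print(q.round(4),np.degrees(q[2:4]).round(2),e.round(4),N,axis(q,[.085,.12,.17,.22,SB,SH])[0].round(4).tolist())
E
python3 fit.py w1 side0 top0
python3 - <<'E'
from cloud import *
s=ld('w1');W=cloud(s);I=s['image']
k=(W[...,2]>.24)&(W[...,2]<.28)&(I.max(-1)<80)&(abs(W[...,0]-.645)<.03)&(abs(W[...,1]+.045)<.04)
P=W[k];print(len(P),P.mean(0),P.min(0),P.max(0))
k=(W[...,2]>.20)&(W[...,2]<.25)&(I.max(-1)<90)&(abs(W[...,0]-.55)<.05)&(abs(W[...,1]-.17)<.04)
P=W[k];print('stop',len(P),np.median(P,0),P.min(0),P.max(0))
k=(W[...,2]>.015)&(W[...,2]<.1)&(abs(W[...,0]-.45)<.055)&(abs(W[...,1]+.07)<.055)
P=W[k];print('bell',P.min(0),P.max(0))
E
```

```text
[ 0.6319 -0.1268  1.3974  0.0218  0.2197] [80.06  1.25] 0.0007 3383 [[0.6466, -0.0431], [0.6526, -0.0086], [0.6519, 0.0411], [0.6349, 0.0879], [0.5981, 0.1311], [0.5712, 0.1527]]
[ 0.6318 -0.1287  1.4055 -0.0022  0.2202] [80.53 -0.13] 0.0014 507 [[0.6458, -0.0449], [0.6516, -0.0103], [0.6516, 0.0394], [0.6354, 0.0865], [0.5993, 0.1303], [0.5727, 0.1523]]
[ 0.6262 -0.1268  1.3769  0.0237  0.2209] [78.89  1.36] 0.0025 355 [[0.6425, -0.0434], [0.6493, -0.009], [0.6495, 0.0407], [0.6333, 0.0878], [0.5974, 0.1317], [0.5708, 0.1538]]
[ 0.6317 -0.1268  1.3985  0.0186  0.2198] [80.13  1.07] 0.0012 4245 [[0.6463, -0.043], [0.6523, -0.0086], [0.6516, 0.0412], [0.6348, 0.088], [0.5981, 0.1313], [0.5712, 0.1529]]
497 [ 0.64500835 -0.05049934  0.26700292] [ 0.63962513 -0.05933946  0.24015087] [ 0.65188963 -0.03562914  0.27412691]
stop 1341 [0.55987312 0.15936717 0.22879215] [0.5331216  0.13047522 0.21121978] [0.59857689 0.18792641 0.23441744]
bell [ 0.41724302 -0.12491911  0.01559737] [ 0.50327303 -0.02130467  0.06776283]
```

```bash
python3 -m jog '[{"slide":[0,0,0],"turn":-0.0165},{"slide":[0.0122,-0.0165,0],"turn":0},{"slide":[0.0122,-0.0165,0],"turn":0},{"slide":[0.0122,-0.0165,0],"turn":0},{"slide":[0.0122,-0.0165,0],"turn":0},{"slide":[0.0122,-0.0165,0],"turn":0},{"slide":[0.0122,-0.0165,0],"turn":0},{"slide":[0.0122,-0.0165,0],"turn":0},{"slide":[0,0,0.025],"turn":0},{"slide":[0,0,0.025],"turn":0},{"slide":[0,0,0.02],"turn":0},{"slide":[0,0,0],"turn":0}]' 0.5
python3 -c "
from h import *
s=snap('wrist','w2');print(env.read_state()['contact_force'])"
```

```text
time: 3.8
tool_pos: [0.6442, -0.0478, 0.3068]
orientation: [-3.141, 0.008, -0.175]
contact_force: [-0.3, 0.2, -0.5]
width: 0.043
[-0.29933023 -0.42771823  0.36631784]
```

View pics/w2.png

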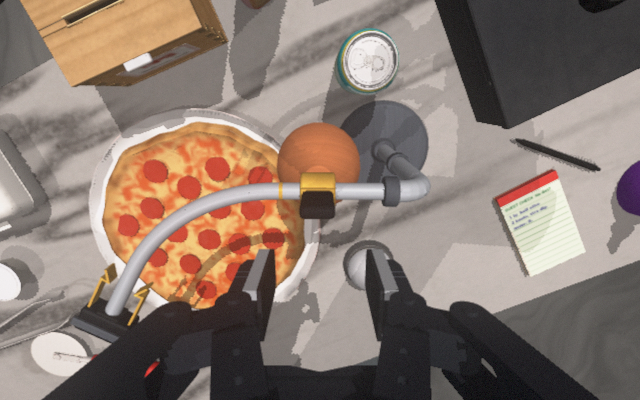

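Tab is centred between the fingers (column 318) and the rod runs level in the picture; the jaws are lined up along the bore.

```bash
python3 fit.py w1 w2
python3 - <<'E'
from cloud import *
s=ld('w2');W=cloud(s);I=s['image']
k=(W[...,2]>.245)&(W[...,2]<.28)&(I.max(-1)<80)&(abs(W[...,0]-.645)<.03)&(abs(W[...,1]+.045)<.04)
P=W[k];P=P[P[:,2]>.271];print(len(P),P.mean(0),P.min(0),P.max(0))
st=env.read_state();print(st['tool_pos'],st['orientation'])
E
```

```text
[ 0.6319 -0.1268  1.3974  0.0218  0.2197] [80.06  1.25] 0.0007 3383 [[0.6466, -0.0431], [0.6526, -0.0086], [0.6519, 0.0411], [0.6349, 0.0879], [0.5981, 0.1311], [0.5712, 0.1527]]
[ 0.632  -0.127   1.3981  0.0195  0.2198] [80.11  1.12] 0.0006 4598 [[0.6466, -0.0433], [0.6526, -0.0088], [0.652, 0.041], [0.6351, 0.0878], [0.5983, 0.131], [0.5715, 0.1526]]
[ 0.6321 -0.1268  1.3981  0.021   0.2197] [80.1  1.2] 0.0007 7981 [[0.6467, -0.0431], [0.6527, -0.0086], [0.6519, 0.0412], [0.635, 0.088], [0.5982, 0.1312], [0.5713, 0.1527]]
376 [ 0.64658333 -0.04693781  0.27204844] [ 0.64095713 -0.05782802  0.27101524] [ 0.65208893 -0.03553641  0.27415714]
[ 0.64544709 -0.0481223   0.30902932] [-3.14130099  0.00373107 -0.17580453]
```

```bash
python3 -m jog '[{"slide":[0.001,-0.001,0.02],"turn":0},{"slide":[0,0,0.02],"turn":0},{"slide":[0,0,0.015],"turn":0},{"slide":[0,0,0.008],"turn":0},{"slide":[0,0,0],"turn":0},{"slide":[0,0,0],"turn":0}]'
python3 -m jog '[{"slide":[0,0,0],"turn":0},{"slide":[0,0,0],"turn":0},{"slide":[0,0,0],"turn":0},{"slide":[0,0,0],"turn":0}]' 0.66
python3 -c "
from h import *
s=snap('wrist','w3');s=snap('side','s3');print(env.read_state()['contact_force'])
cv2.imwrite('pics/s3c.png',cv2.resize(s['image'][150:300,240:420],None,fx=4,fy=4))"
```

```text
time: 4.45
tool_pos: [0.6484, -0.0476, 0.2489]
orientation: [3.141, -0.002, -0.177]
contact_force: [-0.1, -0.4, -0.2]
width: 0.0428
time: 4.85
tool_pos: [0.6476, -0.0474, 0.2479]
orientation: [3.142, -0.001, -0.177]
contact_force: [-0.4, -0.6, -0.1]
width: 0.0293
[-0.31016068 -0.16845247  0.04333491]
```

View pics/w3.png

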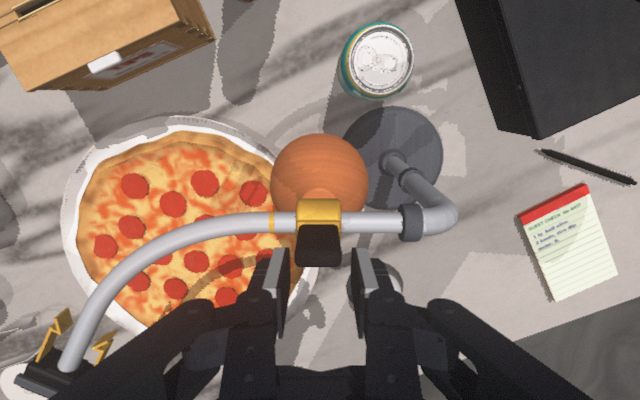

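View pics/s3c.png

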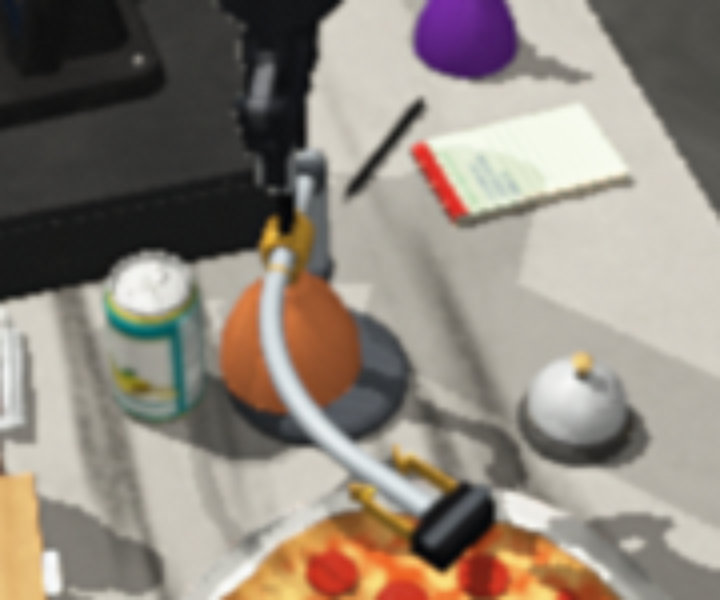

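Run:
```python
from cloud import *
s=ld('w3')
for u,v in [(270,252),(275,252),(278,256),(284,260),(284,252),(357,252),(362,255),(368,252),(320,230),(320,245),(320,260)]: print(u,v,p2w(s,u,v).round(4),s['image'][v,u])
for X in [(.6476,-.047,.24),(.6476,-.047,.274)]: print(w2p(s,X))
```

```text
270 252 [0.5345 0.0409 0.0129] [ 54  72 199]
275 252 [ 0.6618 -0.0303  0.2884] [127 127 131]
278 256 [ 0.6616 -0.0321  0.2924] [125 126 132]
284 260 [ 0.6609 -0.0349  0.2956] [38 44 55]
284 252 [ 0.6609 -0.0341  0.2879] [71 72 81]
357 252 [ 0.6553 -0.0659  0.2882] [106 107 107]
362 255 [ 0.6554 -0.0677  0.2918] [125 126 128]
368 252 [ 0.6542 -0.0707  0.2877] [125 129 136]
320 230 [ 0.6509 -0.0485  0.2456] [32 37 53]
320 245 [ 0.6508 -0.0485  0.2652] [35 38 50]
320 260 [ 0.6459 -0.0476  0.2721] [48 47 58]
(np.float64(318.45950500007166), np.float64(231.74569491987086), np.float64(0.1961314158739086))
(np.float64(318.1983080278419), np.float64(259.05079509801817), np.float64(0.16373662924035526))
```

Run:
```python
from cloud import *
for n,st in (('wrist0',None),('w3',None),('s3',None)):
    s=ld(n);W=cloud(s)
    if n=='wrist0':
        for v in range(255,330,8):
            print(v,[ (u,p2w(s,u,v).round(3).tolist()) for u in (190,205,215,221)])
    if n=='s3':
        k=(abs(W[...,0]-.648)<.06)&(abs(W[...,1]+.047)<.07)&(W[...,2]>.245)&(W[...,2]<.36)
        for v in range(175,205):
            uu=np.nonzero(k[v])[0]
            if len(uu): print(v,uu.min(),uu.max(),W[v,uu[len(uu)//2]].round(3),W[v,uu[0]].round(3),W[v,uu[-1]].round(3))
```

```text
255 [(190, [-0.507, -0.218, -0.838]), (205, [-0.495, -0.276, -0.842]), (215, [-0.485, -0.316, -0.839]), (221, [-0.481, -0.339, -0.841])]
263 [(190, [-0.543, -0.222, -0.839]), (205, [0.14, -0.56, 0.25]), (215, [0.141, -0.564, 0.25]), (221, [0.139, -0.565, 0.245])]
271 [(190, [-0.581, -0.225, -0.84]), (205, [0.14, -0.562, 0.256]), (215, [0.14, -0.565, 0.253]), (221, [0.136, -0.566, 0.246])]
279 [(190, [0.14, -0.558, 0.262]), (205, [0.141, -0.564, 0.263]), (215, [0.137, -0.566, 0.255]), (221, [0.132, -0.567, 0.247])]
287 [(190, [0.141, -0.561, 0.268]), (205, [0.14, -0.565, 0.266]), (215, [0.134, -0.567, 0.255]), (221, [0.129, -0.568, 0.248])]
295 [(190, [0.141, -0.562, 0.273]), (205, [0.137, -0.566, 0.266]), (215, [0.131, -0.567, 0.256]), (221, [0.126, -0.568, 0.25])]
303 [(190, [0.141, -0.564, 0.277]), (205, [0.134, -0.566, 0.267]), (215, [0.127, -0.568, 0.257]), (221, [0.124, -0.569, 0.251])]
311 [(190, [0.14, -0.565, 0.28]), (205, [0.132, -0.567, 0.268]), (215, [0.124, -0.569, 0.258]), (221, [-0.744, -0.376, -0.84])]
319 [(190, [0.138, -0.566, 0.281]), (205, [0.129, -0.568, 0.269]), 
[... 1892 characters left out ...]
0.287] [ 0.658 -0.027  0.283] [ 0.64  -0.026  0.284]
197 307 313 [ 0.647 -0.027  0.279] [ 0.654 -0.028  0.278] [ 0.641 -0.047  0.261]
198 309 313 [ 0.645 -0.034  0.27 ] [ 0.65  -0.035  0.269] [ 0.641 -0.049  0.256]
199 309 313 [ 0.645 -0.034  0.266] [ 0.65  -0.038  0.263] [ 0.641 -0.046  0.255]
200 309 313 [ 0.645 -0.032  0.265] [ 0.65  -0.037  0.261] [ 0.641 -0.046  0.253]
201 309 313 [ 0.645 -0.033  0.261] [ 0.65  -0.034  0.261] [ 0.641 -0.044  0.251]
202 309 313 [ 0.645 -0.035  0.256] [ 0.65  -0.034  0.258] [ 0.641 -0.044  0.248]
203 309 312 [ 0.645 -0.035  0.253] [ 0.65  -0.035  0.253] [ 0.643 -0.037  0.251]
204 309 312 [ 0.645 -0.038  0.247] [ 0.65  -0.035  0.25 ] [ 0.643 -0.035  0.25 ]
```

Both cameras, independently, put the fingertips at z≈0.283, just above the tab top. The stated geometry puts them at about 0.24 for TCP 0.248, so the two disagree by about 40 mm. I'll test this gently with a small forward move and see whether the lamp follows.

```bash
python3 -m jog '[{"slide":[0,-0.002,0],"turn":0},{"slide":[0,-0.002,0],"turn":0},{"slide":[0,-0.002,0],"turn":0},{"slide":[0,0,0],"turn":0}]'
python3 - <<'E'
from cloud import *
s=snap('wrist','w4');W=cloud(s);I=s['image']
k=(W[...,2]>.245)&(W[...,2]<.28)&(I.max(-1)<80)&(abs(W[...,0]-.645)<.03)&(abs(W[...,1]+.045)<.04)
P=W[k];P=P[P[:,2]>.271];print(len(P),P.mean(0),P.min(0),P.max(0))
print(env.read_state()['contact_force'])
E
```

```text
time: 5.35
tool_pos: [0.6486, -0.041, 0.2475]
orientation: [-3.141, 0.0, -0.176]
contact_force: [0.2, 0.1, -0.0]
width: 0.0293
617 [ 0.64678774 -0.04652732  0.27221019] [ 0.63967277 -0.05706385  0.27100275] [ 0.65226589 -0.03518415  0.27995426]
[0.06862163 0.01877038 0.42023681]
```

View pics/w4.png

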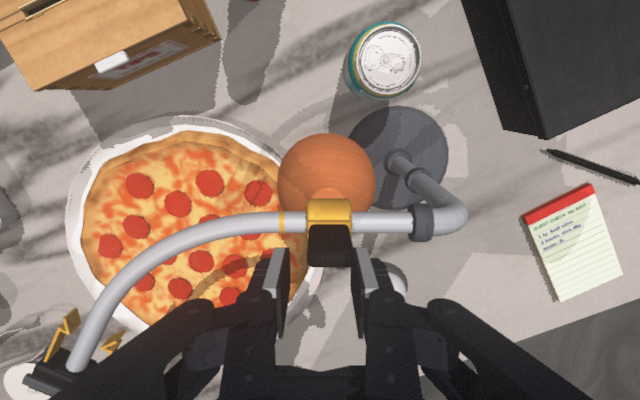

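The lamp did not follow, so the cameras are right: the tips are above the tab. I'll step back 6 mm, check the palm clearance, then lower by measurement.

```bash
python3 - <<'E'
from cloud import *
s=ld('w4')
for u,v in [(320,372),(320,385),(300,390),(340,390)]: print(p2w(s,u,v).round(3))
for v in (240,246,250,254,258): print(v,[p2w(s,u,v).round(3).tolist() for u in (275,282,288)])
E
python3 -m jog '[{"slide":[0,0.003,0],"turn":0},{"slide":[0,0.003,0],"turn":0},{"slide":[0,0,0.005],"turn":0},{"slide":[0,0,0.005],"turn":0},{"slide":[0,0,0.005],"turn":0},{"slide":[0,0,0],"turn":0}]'
```

```text
[ 0.658 -0.043  0.353]
[ 0.66  -0.044  0.359]
[ 0.66  -0.039  0.36 ]
[ 0.659 -0.048  0.361]
240 [[0.55, 0.038, 0.009], [0.549, 0.028, 0.01], [0.548, 0.02, 0.011]]
246 [[0.541, 0.04, 0.008], [0.54, 0.03, 0.01], [0.539, 0.022, 0.012]]
250 [[0.662, -0.023, 0.285], [0.662, -0.027, 0.286], [0.661, -0.029, 0.285]]
254 [[0.662, -0.024, 0.289], [0.662, -0.027, 0.289], [0.66, -0.029, 0.286]]
258 [[0.662, -0.025, 0.293], [0.662, -0.028, 0.294], [0.659, -0.029, 0.287]]
time: 6.0
tool_pos: [0.6467, -0.0472, 0.2312]
orientation: [-3.141, 0.003, -0.177]
contact_force: [-0.5, 0.9, -0.4]
width: 0.0291
```

```bash
python3 -m jog '[{"slide":[0,0,0.005],"turn":0},{"slide":[0,0,0.005],"turn":0},{"slide":[0,0,0.005],"turn":0},{"slide":[0,0,0.005],"turn":0},{"slide":[0,0,0.004],"turn":0},{"slide":[0,0,0],"turn":0}]'
python3 - <<'E'
from cloud import *
s=snap('wrist','w5')
for v in range(215,262,4): print(v,[p2w(s,u,v).round(3).tolist() for u in (270,278,284,290,320)])
print(env.read_state()['contact_force'])
E
```

```text
time: 6.6
tool_pos: [0.6469, -0.0473, 0.2076]
orientation: [-3.141, 0.002, -0.177]
contact_force: [-0.5, 0.6, 0.0]
width: 0.029
215 [[0.648, -0.011, 0.156], [0.65, -0.019, 0.167], [0.651, -0.024, 0.172], [0.653, -0.029, 0.179], [0.653, -0.049, 0.188]]
219 [[0.644, -0.01, 0.153], [0.647, -0.018, 0.166], [0.649, -0.024, 0.172], [0.651, -0.029, 0.18], [0.652, -0.049, 0.193]]
223 [[0.637, -0.007, 0.144], [0.644, -0.018, 0.165], [0.645, -0.023, 0.171], [0.647, -0.028, 0.179], [0.66, -0.05, 0.221]]
227 [[0.583, 0.025, 0.009], [0.64, -0.017, 0.164], [0.642, -0.022, 0.17], [0.644, -0.027, 0.176], [0.659, -0.05, 0.222]]
231 [[0.578, 0.026, 0.009], [0.637, -0.016, 0.162], [0.639, -0.021, 0.169], [0.64, -0.026, 0.175], [0.658, -0.05, 0.225]]
235 [[0.658, -0.023, 0.219], [0.656, -0.027, 0.217], [0.656, -0.03, 0.218], [0.655, -0.033, 0.218], [0.657, -0.05, 0.228]]
239 [[0.657, -0.023, 0.223], [0.656, -0.027, 0.222], [0.656, -0.03, 0.223], [0.655, -0.033, 0.223], [0.656, -0.049, 0.23]]
243 [[0.655, -0.023, 0.224], [0.655, -0.027, 0.225], [0.654, -0.03, 0.224], [0.653, -0.033, 0.224], [0.654, -0.049, 0.23]]
247 [[0.654, -0.023, 0.226], [0.661, -0.031, 0.243], [0.66, -0.033, 0.242], [0.654, -0.034, 0.23], [0.652, -0.049, 0.231]]
251 [[0.653, -0.023, 0.228], [0.66, -0.031, 0.246], [0.66, -0.034, 0.246], [0.651, -0.033, 0.228], [0.652, -0.049, 0.236]]
255 [[0.65, -0.022, 0.227], [0.661, -0.032, 0.251], [0.66, -0.034, 0.25], [0.649, -0.032, 0.227], [0.651, -0.048, 0.237]]
259 [[0.658, -0.027, 0.247], [0.661, -0.032, 0.254], [0.66, -0.035, 0.255], [0.646, -0.032, 0.226], [0.651, -0.049, 0.242]]
[-0.83444116  0.33933532  0.6011923 ]
```

View pics/w5.png

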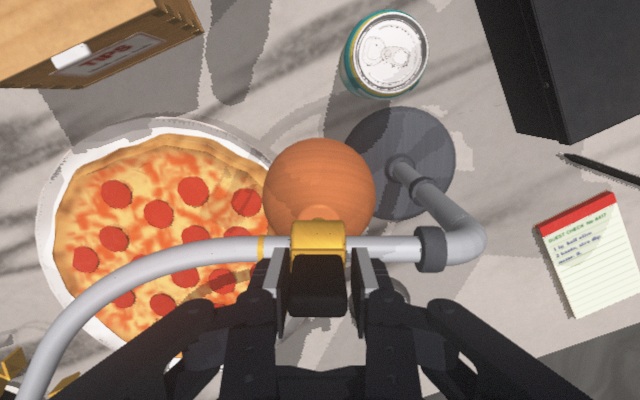

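The tips are now at z≈0.2425. The tab (columns 290–347) sits caged between the pads (285, 352), clear of the slider and rod. Now I'll push along the straight run.

```bash
python3 -m jog '[{"slide":[0,-0.002,0],"turn":0},{"slide":[0,-0.002,0],"turn":0},{"slide":[0,-0.003,0],"turn":0},{"slide":[0,-0.003,0],"turn":0},{"slide":[0,-0.003,0],"turn":0},{"slide":[0,-0.003,0],"turn":0},{"slide":[0,-0.003,0],"turn":0},{"slide":[0,-0.003,0],"turn":0}]'
cat > where.py <<'E'
from cloud import *; from model import *
import sys
p=[.6320,-.1268,1.3981,.0205]
st=env.read_state(); x=st['tool_pos'][:2]; S=np.linspace(.03,SB+.05,4000); xy,h=axis(p,S)
i=np.argmin(((xy-x)**2).sum(1)); n=np.array([-np.sin(h[i]),np.cos(h[i])]); t=np.array([np.cos(h[i]),np.sin(h[i])])
yaw=st['orientation'][2]
print('t',st['time'],'tcp s mm',(S[i]*1e3).round(1),'left off mm',((x-xy[i])@n*1e3).round(2),'yaw err(deg) tool-heading',np.degrees((yaw+np.pi/2)-h[i]).round(2),'home TCP s',SH*1e3,'z',st['tool_pos'][2].round(4),'Ffwd',(st['contact_force'][:2]@t).round(2),'Fleft',(st['contact_force'][:2]@n).round(2),'Fz',st['contact_force'][2].round(2),'ftq',st['ft_torque'].round(2))
if len(sys.argv)>1:
    s=snap('wrist',sys.argv[1])
E
python3 where.py w6
```

```text
time: 7.45
tool_pos: [0.6515, -0.0257, 0.2087]
orientation: [3.141, -0.0, -0.177]
contact_force: [0.4, -3.1, 1.6]
width: 0.029
t 7.45 tcp s mm 103.0 left off mm -1.86 yaw err(deg) tool-heading -0.23 home TCP s 311.57963267948963 z 0.2087 Ffwd -2.95 Fleft -0.92 Fz 1.59 ftq [-0.44  0.04  0.01]
```

View pics/w6.png

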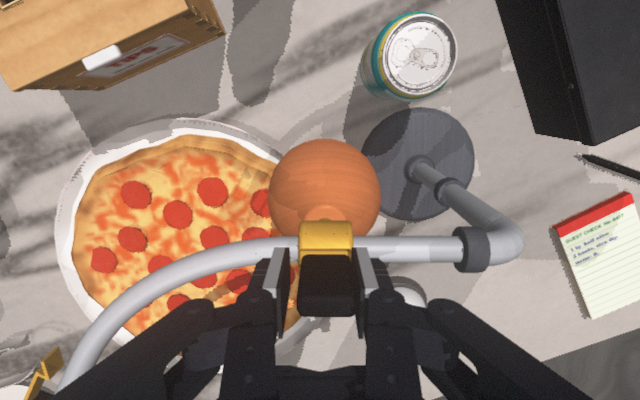

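```bash
python3 -m jog '[{"slide":[-0.0003,-0.003,0],"turn":0},{"slide":[-0.0003,-0.003,0],"turn":0},{"slide":[-0.0003,-0.003,0],"turn":0},{"slide":[-0.0003,-0.003,0],"turn":0},{"slide":[-0.0003,-0.003,0],"turn":-0.01},{"slide":[0,-0.003,0],"turn":-0.01},{"slide":[0,-0.003,0],"turn":-0.02},{"slide":[0,-0.003,0],"turn":-0.02},{"slide":[0,-0.003,0],"turn":-0.02},{"slide":[0,-0.003,0],"turn":-0.02}]'; python3 where.py
```

```text
time: 8.5
tool_pos: [0.6544, 0.0045, 0.2084]
orientation: [-3.141, 0.0, -0.075]
contact_force: [0.7, -1.5, 0.3]
width: 0.0294
t 8.5 tcp s mm 133.2 left off mm -0.37 yaw err(deg) tool-heading -0.61 home TCP s 311.57963267948963 z 0.2084 Ffwd -1.46 Fleft -0.76 Fz 0.31 ftq [-0.3   0.03 -0.05]
```

```bash
python3 -m jog '[{"slide":[0,-0.003,0],"turn":-0.021},{"slide":[0,-0.003,0],"turn":-0.021},{"slide":[0,-0.003,0],"turn":-0.021},{"slide":[0,-0.003,0],"turn":-0.021},{"slide":[0,-0.003,0],"turn":-0.021},{"slide":[0,-0.003,0],"turn":-0.021},{"slide":[0,-0.003,0],"turn":-0.021},{"slide":[0,-0.003,0],"turn":-0.021}]'; python3 where.py w7
```

```text
time: 9.3
tool_pos: [0.6546, 0.0284, 0.2085]
orientation: [-3.142, 0.0, 0.093]
contact_force: [0.4, -1.2, -0.4]
width: 0.029
t 9.3 tcp s mm 157.0 left off mm -0.87 yaw err(deg) tool-heading -0.1 home TCP s 311.57963267948963 z 0.2085 Ffwd -1.22 Fleft -0.25 Fz -0.38 ftq [-0.27  0.01 -0.  ]
```

View pics/w7.png

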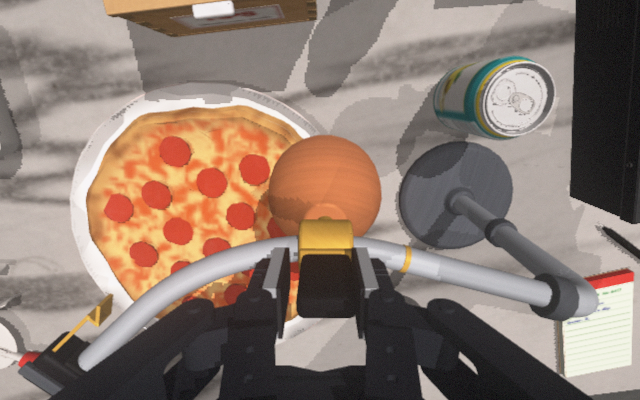

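The slider follows the bend; its tab (327,285) stays between the pads. Forces are about 1 N. Continuing.

```bash
python3 -m jog '[{"slide":[-0.0001,-0.003,0],"turn":-0.02},{"slide":[-0.0001,-0.003,0],"turn":-0.02},{"slide":[-0.0001,-0.003,0],"turn":-0.02},{"slide":[-0.0001,-0.003,0],"turn":-0.02},{"slide":[-0.0001,-0.003,0],"turn":-0.02},{"slide":[-0.0001,-0.003,0],"turn":-0.02},{"slide":[-0.0001,-0.003,0],"turn":-0.02},{"slide":[-0.0001,-0.003,0],"turn":-0.02},{"slide":[-0.0001,-0.003,0],"turn":-0.02},{"slide":[-0.0001,-0.003,0],"turn":-0.02}]'; python3 where.py
python3 -m jog '[{"slide":[-0.0001,-0.003,0],"turn":-0.02},{"slide":[-0.0001,-0.003,0],"turn":-0.02},{"slide":[-0.0001,-0.003,0],"turn":-0.02},{"slide":[-0.0001,-0.003,0],"turn":-0.02},{"slide":[-0.0001,-0.003,0],"turn":-0.02},{"slide":[-0.0001,-0.003,0],"turn":-0.02},{"slide":[-0.0001,-0.003,0],"turn":-0.02},{"slide":[-0.0001,-0.003,0],"turn":-0.02},{"slide":[-0.0001,-0.003,0],"turn":-0.02},{"slide":[-0.0001,-0.003,0],"turn":-0.02}]'; python3 where.py
```

```text
time: 10.35
tool_pos: [0.6482, 0.0577, 0.2086]
orientation: [3.142, -0.0, 0.293]
contact_force: [0.8, -1.7, 0.2]
width: 0.0292
t 10.35 tcp s mm 186.9 left off mm -0.33 yaw err(deg) tool-heading -0.05 home TCP s 311.57963267948963 z 0.2086 Ffwd -1.92 Fleft -0.3 Fz 0.22 ftq [-0.22 -0.11 -0.01]
time: 11.35
tool_pos: [0.6361, 0.0851, 0.2086]
orientation: [3.142, -0.0, 0.493]
contact_force: [1.3, -1.4, -0.5]
width: 0.029
t 11.35 tcp s mm 216.9 left off mm 0.38 yaw err(deg) tool-heading -0.05 home TCP s 311.57963267948963 z 0.2086 Ffwd -1.84 Fleft -0.5 Fz -0.48 ftq [-0.15 -0.19  0.05]
```

```bash
python3 -m jog '[{"slide":[0,-0.003,0],"turn":-0.02},{"slide":[0,-0.003,0],"turn":-0.02},{"slide":[0,-0.003,0],"turn":-0.02},{"slide":[0,-0.003,0],"turn":-0.02},{"slide":[0,-0.003,0],"turn":-0.02},{"slide":[0,-0.003,0],"turn":-0.02},{"slide":[0,-0.003,0],"turn":-0.02},{"slide":[0,-0.003,0],"turn":-0.02},{"slide":[0,-0.003,0],"turn":-0.02},{"slide":[0,-0.003,0],"turn":-0.02}]'; python3 where.py
python3 -m jog '[{"slide":[0,-0.003,0],"turn":-0.02},{"slide":[0,-0.003,0],"turn":-0.02},{"slide":[0,-0.003,0],"turn":-0.02},{"slide":[0,-0.003,0],"turn":-0.02},{"slide":[0,-0.003,0],"turn":-0.02},{"slide":[0,0,0],"turn":0}]'; python3 where.py w8
```

```text
time: 12.35
tool_pos: [0.6196, 0.1101, 0.2085]
orientation: [3.142, -0.0, 0.693]
contact_force: [2.0, -0.0, 0.7]
width: 0.0289
t 12.35 tcp s mm 247.0 left off mm 0.09 yaw err(deg) tool-heading -0.08 home TCP s 311.57963267948963 z 0.2085 Ffwd -1.32 Fleft -1.56 Fz 0.7 ftq [-0.19 -0.22  0.04]
time: 12.95
tool_pos: [0.609, 0.1216, 0.2084]
orientation: [-3.14, 0.0, 0.792]
contact_force: [1.0, -0.5, 0.7]
width: 0.0287
t 12.95 tcp s mm 262.7 left off mm 0.03 yaw err(deg) tool-heading -0.38 home TCP s 311.57963267948963 z 0.2084 Ffwd -1.11 Fleft -0.32 Fz 0.65 ftq [-0.   -0.01  0.04]
```

View pics/w8.png

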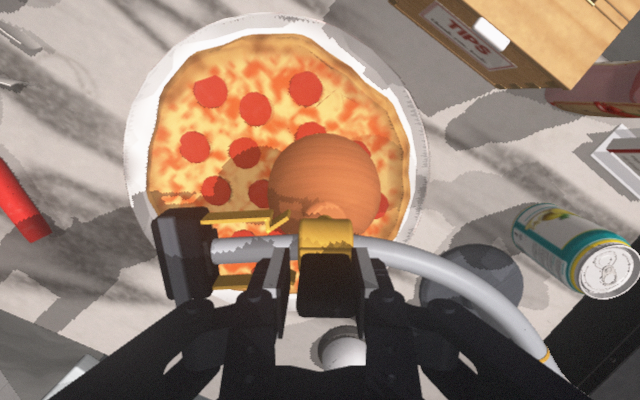

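The slider (327,235) is just short of the clip leaves (tips at (285,218)); the stop is at (180,255). I'll check leaf and stop heights against the fingertips.

Run:
```python
from cloud import *
s=ld('w8');W=cloud(s)
for u,v in [(215,220),(235,216),(260,214),(285,218),(220,285),(240,283),(170,230),(190,215),(190,240),(190,290),(275,255),(272,265)]: print(u,v,p2w(s,u,v).round(4),s['image'][v,u])
print('stop max z',np.nanpercentile(W[210:300,155:205,2],99))
```

```text
215 220 [0.5837 0.1705 0.2266] [ 76 173 226]
235 216 [0.5904 0.1646 0.2221] [ 47  92 127]
260 214 [0.6001 0.1563 0.2217] [ 41  90 121]
285 218 [0.6092 0.1467 0.2261] [ 80 183 233]
220 285 [0.5553 0.1443 0.2242] [ 42  78 103]
240 283 [0.5638 0.1374 0.2238] [ 46  79 103]
170 230 [0.5685 0.1827 0.2345] [114 109 113]
190 215 [0.5767 0.181  0.2262] [37 46 68]
190 240 [0.5687 0.1726 0.2306] [48 51 61]
190 290 [0.5465 0.1547 0.2309] [37 38 45]
275 255 [0.6027 0.1429 0.2519] [110 111 117]
272 265 [0.6025 0.1429 0.2605] [110 112 117]
stop max z 0.234534861266221
```

```bash
python3 -m jog '[{"slide":[0,-0.003,0],"turn":-0.02},{"slide":[0,-0.003,0],"turn":-0.02},{"slide":[0,-0.003,0],"turn":-0.02},{"slide":[0,-0.002,0],"turn":-0.015},{"slide":[0,-0.002,0],"turn":-0.015},{"slide":[0,-0.002,0],"turn":-0.012}]'; python3 where.py
python3 -m jog '[{"slide":[0,-0.002,0],"turn":0},{"slide":[0,-0.002,0],"turn":0}]'; python3 where.py
```

```text
time: 13.6
tool_pos: [0.6005, 0.1304, 0.2095]
orientation: [3.137, -0.002, 0.894]
contact_force: [4.4, -4.0, 3.0]
width: 0.029
t 13.6 tcp s mm 274.8 left off mm -0.81 yaw err(deg) tool-heading 0.85 home TCP s 311.57963267948963 z 0.2095 Ffwd -5.91 Fleft 0.25 Fz 3.0 ftq [-0.65 -0.79 -0.  ]
time: 13.8
tool_pos: [0.5986, 0.1322, 0.2101]
orientation: [3.134, -0.003, 0.894]
contact_force: [5.5, -4.9, 3.5]
width: 0.029
t 13.8 tcp s mm 277.4 left off mm -1.04 yaw err(deg) tool-heading -0.06 home TCP s 311.57963267948963 z 0.2101 Ffwd -7.32 Fleft 0.38 Fz 3.53 ftq [-1.04 -1.09 -0.04]
```

```bash
python3 -m jog '[{"slide":[0,0,0],"turn":0},{"slide":[0,0,0],"turn":0}]'; python3 where.py w9
```

```text
time: 14.0
tool_pos: [0.5985, 0.1322, 0.2102]
orientation: [3.134, -0.003, 0.894]
contact_force: [6.3, -4.4, 4.0]
width: 0.029
t 14.0 tcp s mm 277.5 left off mm -0.94 yaw err(deg) tool-heading -0.07 home TCP s 311.57963267948963 z 0.2102 Ffwd -7.69 Fleft -0.54 Fz 3.99 ftq [-0.82 -0.84  0.01]
```

View pics/w9.png

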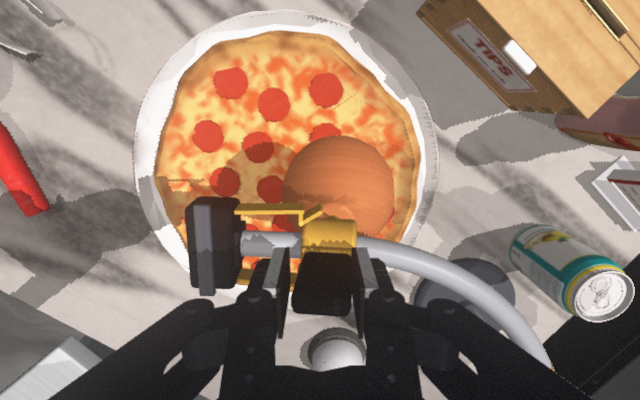

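The push has reached about 7.7 N with the slider right at the leaf tips (300,215). It looks cocked, because I'm pushing high on the tab with a loose cage. I'll back off to unload it, then clamp the tab so that the gripper holds it upright.

```bash
python3 -m jog '[{"slide":[0,0.0025,0],"turn":0},{"slide":[0,0.002,0],"turn":0},{"slide":[0,0.002,0],"turn":0},{"slide":[0,0,0],"turn":0},{"slide":[0,0,0],"turn":0}]'; python3 where.py w10
python3 - <<'E'
from cloud import *; from model import *
p=[.6320,-.1268,1.3981,.0205]
for n in('w8','w9','w10'):
    s=ld(n);W=cloud(s);I=s['image']
    S=np.linspace(.24,.32,800);xy,h=axis(p,S)
    k=(W[...,2]>.262)&(W[...,2]<.279)&(I.max(-1)<80)
    k[:, :286]=0;k[:,358:]=0
    P=W[k]; i=np.argmin(((xy-P[:,:2].mean(0))**2).sum(1)); t=np.array([np.cos(h[i]),np.sin(h[i])]);m=np.array([-t[1],t[0]])
    a=(P[:,:2]-xy[i])@t+S[i]; l=(P[:,:2]-xy[i])@m
    print(n,len(P),'tab top s range',np.percentile(a,[1,50,99]).round(4),'lat',np.percentile(l,[1,99]).round(4),'z',np.percentile(P[:,2],[5,50,95]).round(4))
E
```

```text
time: 14.55
tool_pos: [0.5992, 0.13, 0.2078]
orientation: [-3.139, 0.001, 0.893]
contact_force: [-0.7, 0.4, -1.0]
width: 0.0287
t 14.55 tcp s mm 275.5 left off mm 0.29 yaw err(deg) tool-heading 0.51 home TCP s 311.57963267948963 z 0.2078 Ffwd 0.79 Fleft 0.16 Fz -1.02 ftq [-0.02  0.    0.  ]
w8 2023 tab top s range [0.2477 0.2595 0.2715] lat [-0.0039  0.0079] z [0.2632 0.271  0.2728]
w9 2109 tab top s range [0.2631 0.2764 0.2891] lat [-0.008   0.0079] z [0.2631 0.2714 0.2739]
w10 2051 tab top s range [0.2605 0.2727 0.2845] lat [-0.0047  0.0079] z [0.2632 0.271  0.2728]
```

View pics/w10.png

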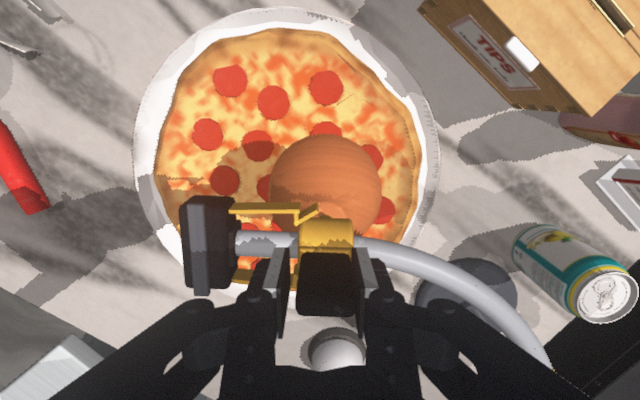

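Unloaded, the slider sits upright at path s≈272.7 mm, about 1.4 mm before the clip. I'll centre the jaws on it and clamp.

```bash
python3 -m jog '[{"slide":[0,0.0015,0],"turn":0},{"slide":[0,0.0013,0],"turn":0},{"slide":[0,0,0],"turn":0}]'; python3 where.py
python3 -m jog '[{"slide":[0,0,0],"turn":0},{"slide":[0,0,0],"turn":0},{"slide":[0,0,0],"turn":0},{"slide":[0,0,0],"turn":0}]' 0.8; python3 where.py w11
```

```text
time: 14.9
tool_pos: [0.6028, 0.1277, 0.2085]
orientation: [-3.141, 0.0, 0.893]
contact_force: [0.9, 0.2, -0.4]
width: 0.0289
t 14.9 tcp s mm 271.4 left off mm -0.29 yaw err(deg) tool-heading 2.08 home TCP s 311.57963267948963 z 0.2085 Ffwd -0.56 Fleft -0.7 Fz -0.37 ftq [ 0.04  0.07 -0.02]
time: 15.3
tool_pos: [0.6027, 0.1278, 0.2087]
orientation: [3.142, -0.0, 0.893]
contact_force: [-0.8, -0.2, 1.3]
width: 0.0227
t 15.3 tcp s mm 271.4 left off mm -0.27 yaw err(deg) tool-heading 2.06 home TCP s 311.57963267948963 z 0.2087 Ffwd 0.5 Fleft 0.67 Fz 1.33 ftq [-0.02  0.11  0.02]
```

```bash
python3 -m jog '[{"slide":[0,0,-0.0012],"turn":0},{"slide":[0,-0.0015,0],"turn":0},{"slide":[0,-0.0015,0],"turn":0},{"slide":[0,-0.0015,0],"turn":0},{"slide":[0,-0.0015,0],"turn":0}]'; python3 where.py
python3 -m jog '[{"slide":[0,-0.0015,0],"turn":0},{"slide":[0,-0.0015,0],"turn":0}]'; python3 where.py
```

```text
time: 15.85
tool_pos: [0.6011, 0.1293, 0.21]
orientation: [3.134, -0.001, 0.893]
contact_force: [6.6, -5.6, -3.9]
width: 0.0229
t 15.85 tcp s mm 273.6 left off mm -0.35 yaw err(deg) tool-heading 1.24 home TCP s 311.57963267948963 z 0.21 Ffwd -8.61 Fleft 0.05 Fz -3.93 ftq [-0.93 -1.14  0.03]
time: 16.05
tool_pos: [0.5957, 0.1334, 0.2096]
orientation: [-3.141, -0.0, 0.893]
contact_force: [0.2, 0.8, -2.8]
width: 0.0231
t 16.05 tcp s mm 280.4 left off mm -0.15 yaw err(deg) tool-heading -0.14 home TCP s 311.57963267948963 z 0.2096 Ffwd 0.32 Fleft -0.76 Fz -2.77 ftq [-0.13 -0.2  -0.05]
```

It's through the leaf tips; the peak was about 8.6 N, a little over the 8 N guide, and the force then dropped to about 0. The gripper now carries the lamp's weight (2.8 N). Going on in small steps.

```bash
python3 -m jog '[{"slide":[0,-0.001,0],"turn":0},{"slide":[0,-0.0015,0],"turn":0},{"slide":[0,-0.0015,0],"turn":0},{"slide":[0,-0.0015,0],"turn":0}]'; python3 where.py
python3 -m jog '[{"slide":[0,-0.0015,0],"turn":0},{"slide":[0,-0.0015,0],"turn":0},{"slide":[0,-0.0015,0],"turn":0}]'; python3 where.py w12
```

```text
time: 16.45
tool_pos: [0.591, 0.1372, 0.2096]
orientation: [-3.141, 0.0, 0.894]
contact_force: [1.1, -0.5, -2.4]
width: 0.0234
t 16.45 tcp s mm 286.4 left off mm -0.21 yaw err(deg) tool-heading -0.08 home TCP s 311.57963267948963 z 0.2096 Ffwd -1.17 Fleft -0.29 Fz -2.41 ftq [-0.09 -0.18 -0.02]
time: 16.75
tool_pos: [0.5878, 0.1398, 0.2097]
orientation: [3.142, -0.0, 0.893]
contact_force: [1.6, -0.9, -3.1]
width: 0.0231
t 16.75 tcp s mm 290.5 left off mm -0.24 yaw err(deg) tool-heading -0.09 home TCP s 311.57963267948963 z 0.2097 Ffwd -1.84 Fleft -0.26 Fz -3.14 ftq [-0.17 -0.23  0.01]
```

View pics/w12.png

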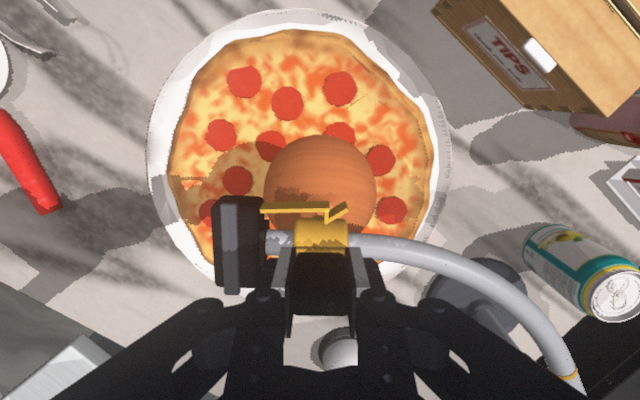

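The slider (320,232) is inside the spread leaves and the forces are low. Continuing.

```bash
python3 -m jog '[{"slide":[0,-0.0015,0],"turn":0},{"slide":[0,-0.0015,0],"turn":0},{"slide":[0,-0.0015,0],"turn":0},{"slide":[0,-0.0015,0],"turn":0},{"slide":[0,-0.0015,0],"turn":0}]'; python3 where.py
python3 -m jog '[{"slide":[0,-0.0015,0],"turn":0},{"slide":[0,-0.0015,0],"turn":0},{"slide":[0,-0.0015,0],"turn":0},{"slide":[0,-0.0015,0],"turn":0},{"slide":[0,-0.001,0],"turn":0}]'; python3 where.py w13
```

```text
time: 17.3
tool_pos: [0.582, 0.1445, 0.2097]
orientation: [3.141, -0.0, 0.893]
contact_force: [0.8, 0.2, -2.3]
width: 0.023
t 17.3 tcp s mm 298.0 left off mm -0.31 yaw err(deg) tool-heading -0.1 home TCP s 311.57963267948963 z 0.2097 Ffwd -0.49 Fleft -0.68 Fz -2.29 ftq [-0.06 -0.24  0.04]
time: 17.8
tool_pos: [0.5769, 0.1489, 0.2098]
orientation: [3.141, -0.001, 0.893]
contact_force: [3.5, 0.3, -4.6]
width: 0.0231
t 17.8 tcp s mm 304.8 left off mm -0.51 yaw err(deg) tool-heading -0.09 home TCP s 311.57963267948963 z 0.2098 Ffwd -2.55 Fleft -2.37 Fz -4.55 ftq [-0.18 -0.51 -0.04]
```

View pics/w13.png

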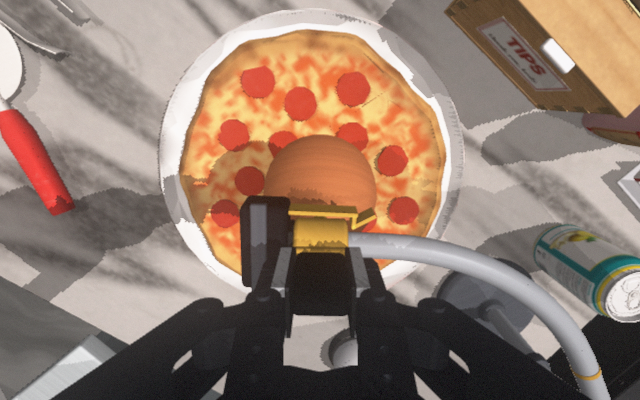

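```bash
python3 -m jog '[{"slide":[0.0005,0,0.0005],"turn":0},{"slide":[0,-0.0015,0],"turn":0},{"slide":[0,-0.001,0],"turn":0},{"slide":[0,-0.001,0],"turn":0}]'; python3 where.py
python3 -m jog '[{"slide":[0,-0.001,0],"turn":0},{"slide":[0,-0.001,0],"turn":0}]'; python3 where.py w14
python3 - <<'E'
from h import *
s=ld('w14');cv2.imwrite('pics/w14c.png',cv2.resize(s['image'][180:310,220:400],None,fx=4.4,fy=4.4,interpolation=cv2.INTER_CUBIC))
E
```

```text
time: 18.25
tool_pos: [0.5769, 0.1492, 0.2096]
orientation: [3.134, -0.0, 0.893]
contact_force: [6.2, -6.1, -5.8]
width: 0.0229
t 18.25 tcp s mm 304.9 left off mm -0.75 yaw err(deg) tool-heading -0.09 home TCP s 311.57963267948963 z 0.2096 Ffwd -8.61 Fleft 0.9 Fz -5.83 ftq [-1.17 -1.33 -0.06]
time: 18.45
tool_pos: [0.5769, 0.1493, 0.2097]
orientation: [3.131, -0.001, 0.893]
contact_force: [9.0, -8.9, -7.2]
width: 0.0227
t 18.45 tcp s mm 305.0 left off mm -0.79 yaw err(deg) tool-heading -0.09 home TCP s 311.57963267948963 z 0.2097 Ffwd -12.63 Fleft 1.29 Fz -7.16 ftq [-1.67 -1.7  -0.1 ]
```

View pics/w14c.png

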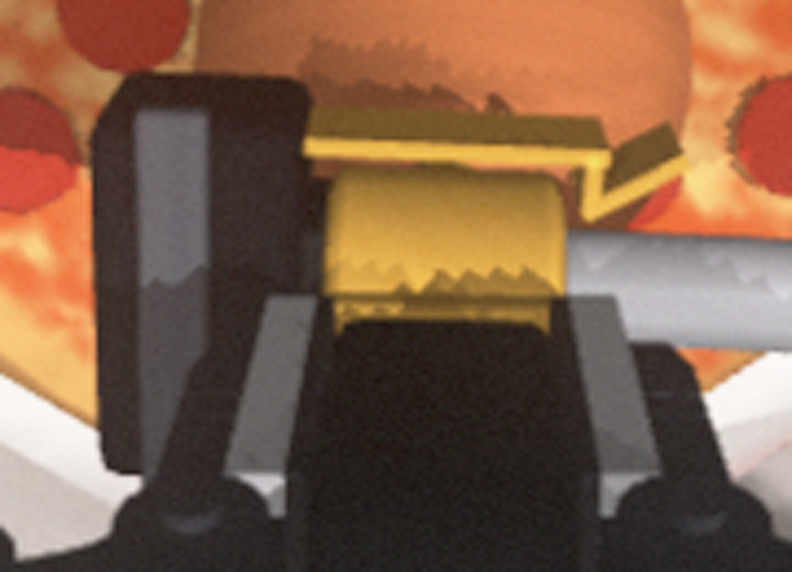

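The slider seems to be against the stop: its left end is at crop column 325, and the leaf's barb (595,200) is shut behind its right end (565). The force went up to 12.6 N, which is too much, so I'm unloading at once.

```bash
python3 -m jog '[{"slide":[0,0.003,0],"turn":0},{"slide":[0,0.0025,0],"turn":0},{"slide":[0,0,0],"turn":0}]'; python3 where.py w15
python3 - <<'E'
from cloud import *; from model import *
s=ld('w15');cv2.imwrite('pics/w15c.png',cv2.resize(s['image'][180:310,220:400],None,fx=4.4,fy=4.4,interpolation=cv2.INTER_CUBIC))
s=snap('side','s15');cv2.imwrite('pics/s15c.png',cv2.resize(s['image'][210:330,290:430],None,fx=5,fy=5,interpolation=cv2.INTER_CUBIC))
p=[.6320,-.1268,1.3981,.0205]
s=ld('w15');W=cloud(s)
# yellow ring of coupling on rod
I=s['image'].astype(int)
k=(W[...,2]>.215)&(W[...,2]<.235)&(I[...,2]-I[...,0]>60)&(abs(W[...,0]-.65)<.02)&(abs(W[...,1]+.01)<.02)
print('ring',W[k].mean(0) if k.any() else None,k.sum(),'model',axis(p,[.12])[0])
E
```

```text
time: 18.8
tool_pos: [0.577, 0.1491, 0.2093]
orientation: [-3.141, -0.0, 0.893]
contact_force: [2.1, -1.3, -2.3]
width: 0.023
t 18.8 tcp s mm 304.8 left off mm -0.7 yaw err(deg) tool-heading -0.12 home TCP s 311.57963267948963 z 0.2093 Ffwd -2.49 Fleft -0.32 Fz -2.33 ftq [-0.16 -0.37 -0.02]
ring [ 0.65039373 -0.01704346  0.2261145 ] 83 model [[ 0.6526207 -0.008585 ]]
```

View pics/w15c.png

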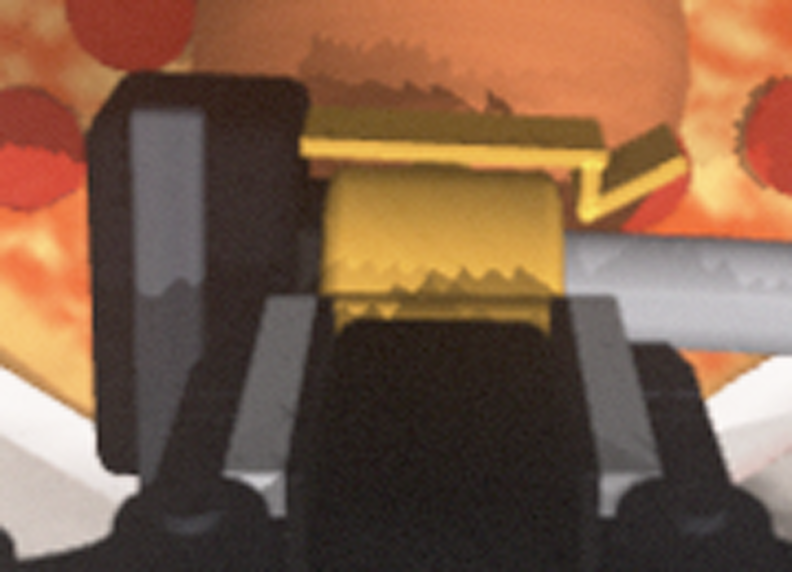

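View pics/s15c.png

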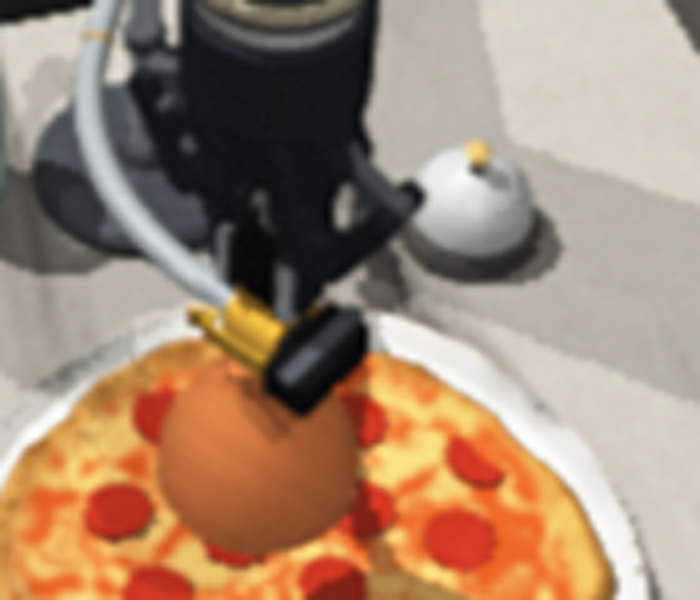

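The ring at the coupling now measures (0.650,−0.017), giving a chord to the lamp of 181.5 mm against the specified 181, so it is home. (My model's arc length was about 8 mm off along the rod.) I'll unload the rest, open and lift away.

```bash
python3 -m jog '[{"slide":[0,0.001,0.0005],"turn":0},{"slide":[0,0,0],"turn":0}]'; python3 where.py
python3 -m jog '[{"slide":[0,0,0],"turn":0},{"slide":[0,0,0],"turn":0},{"slide":[0,0,0],"turn":0},{"slide":[0,0,0],"turn":0}]' 0.6; python3 where.py w16
python3 -m jog '[{"slide":[0,0,-0.01],"turn":0},{"slide":[0,0,-0.01],"turn":0},{"slide":[0,0,-0.02],"turn":0},{"slide":[0,0,-0.02],"turn":0},{"slide":[0,0,-0.03],"turn":0},{"slide":[0,0,-0.03],"turn":0},{"slide":[0,0,-0.03],"turn":0},{"slide":[0,0,0],"turn":0}]'; python3 where.py w17
python3 - <<'E'
from h import *
s=ld('w17');cv2.imwrite('pics/w17c.png',cv2.resize(s['image'][120:290,200:440],None,fx=3.3,fy=3.3,interpolation=cv2.INTER_CUBIC))
E
```

```text
time: 19.1
tool_pos: [0.5773, 0.1492, 0.2089]
orientation: [-3.14, -0.001, 0.893]
contact_force: [1.0, 0.4, -0.6]
width: 0.0228
t 19.1 tcp s mm 304.6 left off mm -1.04 yaw err(deg) tool-heading -0.09 home TCP s 311.57963267948963 z 0.2089 Ffwd -0.54 Fleft -0.93 Fz -0.59 ftq [ 0.11 -0.13 -0.06]
time: 19.5
tool_pos: [0.5775, 0.1486, 0.2087]
orientation: [-3.141, 0.0, 0.893]
contact_force: [0.8, 1.2, -0.3]
width: 0.0342
t 19.5 tcp s mm 304.1 left off mm -0.62 yaw err(deg) tool-heading -0.09 home TCP s 311.57963267948963 z 0.2087 Ffwd 0.12 Fleft -1.4 Fz -0.28 ftq [-0.02  0.01 -0.02]
time: 20.35
tool_pos: [0.5805, 0.1488, 0.3653]
orientation: [3.133, -0.008, 0.893]
contact_force: [-0.2, -0.6, -0.0]
width: 0.0341
t 20.35 tcp s mm 301.9 left off mm -2.7 yaw err(deg) tool-heading -0.09 home TCP s 311.57963267948963 z 0.3653 Ffwd -0.19 Fleft 0.58 Fz -0.03 ftq [ 0.01  0.   -0.02]
```

View pics/w17.png

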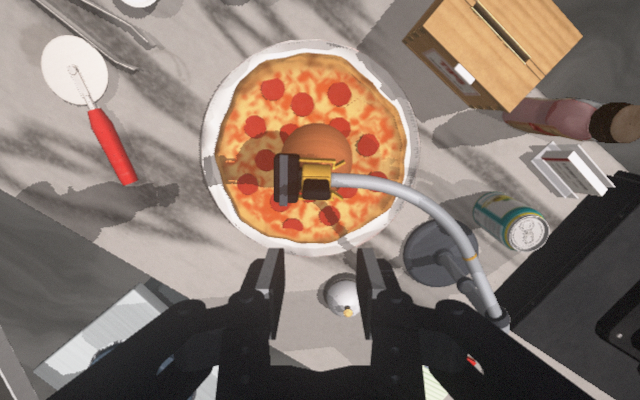

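View pics/w17c.png

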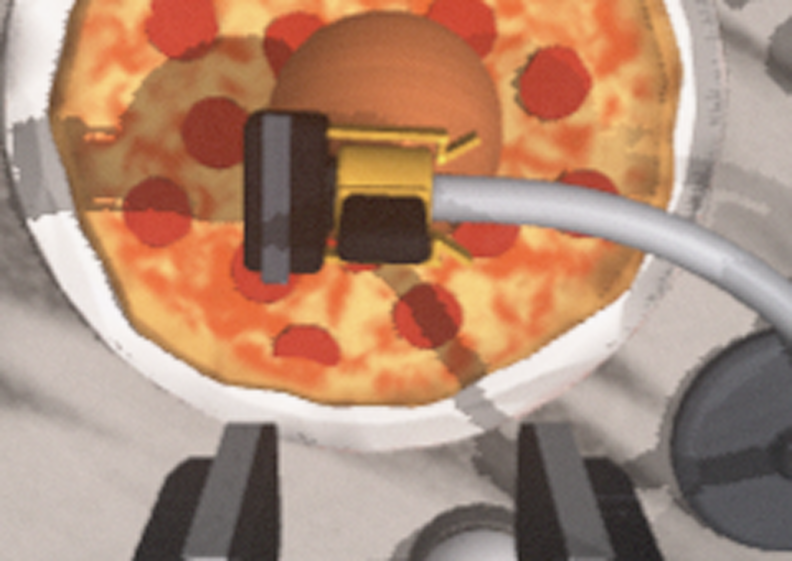

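The wrist view shows the lamp (315,160) against the stop (287,178) with both leaf barbs shut behind the slider. Last, I'll check the leaf angles against the start and whether the loose objects moved.

```bash
python3 -m jog '[{"slide":[0,0,-0.03],"turn":0},{"slide":[0.0,0.03,0],"turn":0},{"slide":[0,0.03,0],"turn":0},{"slide":[0,0,0],"turn":0},{"slide":[0,0,0],"turn":0}]'
python3 - <<'E'
from cloud import *
a=ld('side0');s=snap('side','s18');w=snap('wrist','w18')
cv2.imwrite('pics/s18.png',np.hstack([cv2.resize(x['image'][200:300,300:400],None,fx=4,fy=4,interpolation=cv2.INTER_CUBIC) for x in (a,s)]))
for n,(u0,u1,v0,v1) in {'can':(264,292,208,256),'bell':(366,402,232,268),'pizza lower':(275,425,320,398)}.items():
    t=a['image'][v0:v1,u0:u1]; r=cv2.matchTemplate(s['image'][v0-6:min(400,v1+6),u0-6:u1+6],t,cv2.TM_CCOEFF_NORMED);_,m,_,l=cv2.minMaxLoc(r);print(n,'shift px',l[0]-6,l[1]-6,round(m,3))
cv2.imwrite('pics/w18c.png',cv2.resize(w['image'][80:300,200:460],None,fx=2.7,fy=2.7,interpolation=cv2.INTER_CUBIC))
W=cloud(w);I=w['image']
k=(W[...,2]>.262)&(W[...,2]<.279)&(I.max(-1)<80)&(abs(W[...,0]-.577)<.03)&(abs(W[...,1]-.149)<.03)
P=W[k];print('tab',len(P),P.mean(0).round(4),'chord',np.hypot(*(P.mean(0)[:2]-[.6504,-.017])))
E
```

```text
time: 20.9
tool_pos: [0.6239, 0.1106, 0.3873]
orientation: [-3.139, 0.002, 0.892]
contact_force: [-0.5, 0.0, 0.7]
width: 0.034
can shift px 0 0 0.989
bell shift px 0 0 0.975
pizza lower shift px 0 0 0.944
tab 317 [0.5786 0.149  0.2705] chord 0.1808779725450923
```

View pics/s18.png

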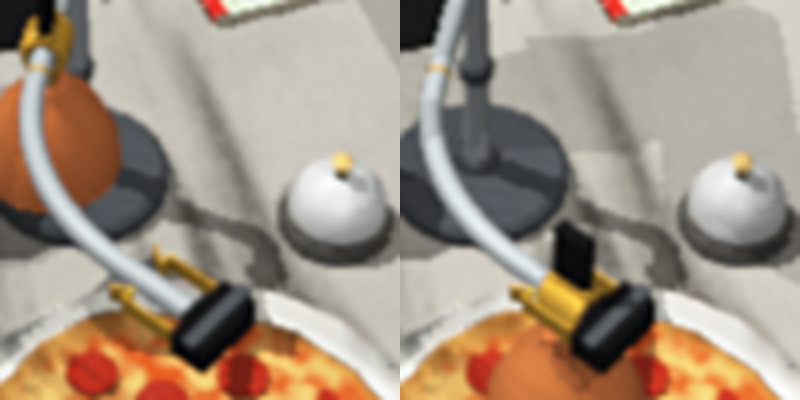

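View pics/w18c.png

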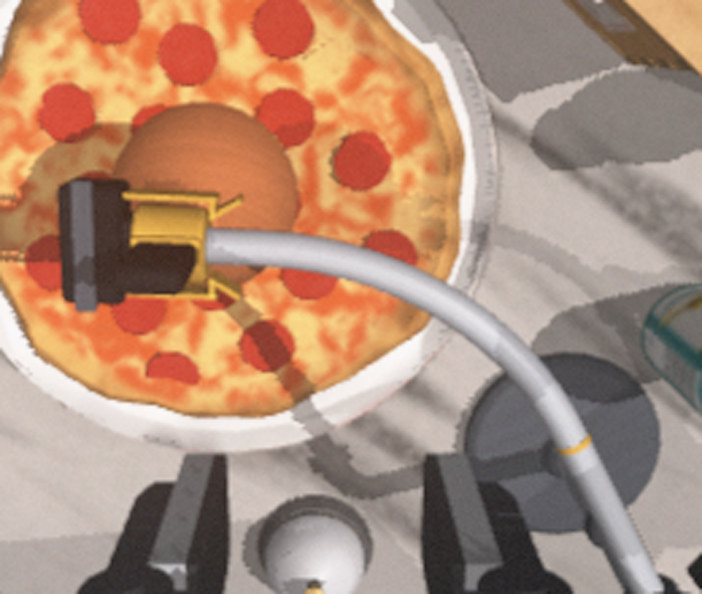

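The left leaf's tip is in the same place as at the start (115,292 against 515−400,292), so it is shut. The chord measures 180.9 mm, and the can, bell and pizza show no shift. Handing in.

```bash
python3 -c "
from plant import env
print(env.job_done())"
```

```text
the job is handed in; nothing more can be done
None
```

I slid the copper lamp along the rod, round the bend and into the brass clip, then released it and lifted the arm clear. The job was handed in at about 21 s.

**Last checks**
- **Home position:** the lamp sits 180.9 mm from the coupling ring, against 181 specified. It is right at the rubber stop, and both leaf barbs are behind the slider. The left leaf's tip is in the same place as in the first picture; I did not measure the right leaf's angle.
- **Loose objects:** the can, bell and pizza show 0 px shift in the side camera. The arm touches nothing, and the force reads about zero.

**What failed or disagreed**
- **Pushing too hard:** three pushes went over the 8 N guide. Two were about 8.6 N, one entering the clip and one arriving at the stop. The stop push then rose to 12.6 N for about 0.2 s before I unloaded it. The force on the rod, clip and stop is not measured. With the stated twofold leverage, the 18 N limit may have been exceeded, though the tab was clamped upright, which should reduce that leverage.
- **Why the stop push was high:** my fitted rod model put home about 7 mm too far along. The coupling ring, measured only afterwards, was about 8.5 mm from where the model had it.
- **Fingertip height:** both cameras put the fingertips about 40 mm higher than the stated tool geometry. A small test move agreed with the cameras, so I went by them.
- **Cocked slider:** pushing with the tab loosely caged tilted the slider at the clip entrance, at about 7.7 N. I backed off and clamped the tab for the last stretch.

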